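Right the fallen glue bottle under the magnifier lamp

TASK

A bottle of tile glue has toppled over on the mosaic table, under the magnifier lamp. First swing the lamp all the way round to its stop on the robot's left, out of the way; then stand the bottle upright on the open table and let go of it; last, pick it up again and set it upright, centred on the cork coaster in the empty place of the bottle caddy. Leave the other things on the table and in the caddy where they are, and leave the lamp at its stop.

Things in the scene. Friction and masses are not known exactly. Their poses are not given: they have to be found in the camera images.
- bottle: the toppled bottle, white plastic, grey cap, 170 mm tall, lying on a flat side. Origin on its axis at mid-height (85 mm from the base); z axis from base to cap. Square body 50 by 50 mm (sides along its x and y) up to 115 mm from the base, round shoulder narrowing to a neck of diameter 26 at 135, round cap of diameter 34 from 140 to 170 mm. About 0.3 kg, weight near mid-height.
- coaster: round cork coaster, diameter 72 mm, 4 mm thick, fixed on the caddy floor in its one empty place (any of the three in the row): the bottle's place. Origin at the centre of its underside, 12 mm above the table; its top is 16 mm above the table.
- caddy: open plywood caddy fixed on the table, 96 mm (its x) by 266 mm (its y), origin at the centre of its underside; floor 12 mm thick. Three places in a row along its y axis at y = -79, 0, +79 mm. End panels 12 mm thick and 165 mm high at both ends of the row; a 30 mm high lip along its +x side; open at its -x side (towards the robot).
- amber_bottle: amber glass bottle standing in the caddy, diameter 66, 178 mm tall, origin at the centre of its underside. Leave alone.
- spray_can: bare aluminium can standing in the caddy, diameter 64, 178 mm tall, origin at the centre of its underside. Leave alone.
- lamp_arm (a joint): the magnifier lamp's arm, turning about its vertical steel column (diameter 26, foot of diameter 124); the hinge axis lies on the line from the lens centre through the grip post, 160 mm beyond the post; 0 = over the far middle of the table, grows as the arm swings clockwise seen from above (towards the robot and then to the robot's left), stop at 2.15 rad. It stays where it is left.
- lamp_grip (a point): middle of the exposed length of the black upright grip post on the lamp's arm, diameter 18 mm, standing 45 mm above the arm's top (270 to 315 mm above the table), 160 mm from the hinge axis. The white arm is 22 mm wide and 16 mm high.
- lamp_lens (a point): centre of the lens ring at the arm's end, 360 mm from the hinge axis, 160 mm over all, 20 mm thick, 262 mm above the table.
- tub: white plastic tub of set grout, 100 (x) by 140 (y) by 62 mm high, with a wooden stick leaning in it to 155 mm high. Origin at the centre of its underside. Leave alone.
- jar: round glass jar with a steel lid, diameter 72, 88 mm high, origin at the centre of its underside. Leave alone.
- tiles: stack of four white tiles, 52 by 52 by 28 mm high, origin at the centre of its underside. Leave alone.
- nippers: tile nippers lying flat along their x axis, 150 by 62 by 14 mm, origin near their middle at table height. Leave alone.
- float: steel smoothing float with a wooden handle along its x axis, 160 by 50 by 44 mm high, origin at the centre of its underside. Leave alone.
- pot: small white ceramic pot, diameter 60, 58 mm high, origin at the centre of its underside. Leave alone.
There are look-alikes about, which are no part of the job. What is shaped like the bottle but red or turquoise is not meant.

How it is judged:
By the outcome, as a careful person would: the job done as asked, in the order asked, and still so for the second after the job is handed in, with the robot touching nothing.
It also fails if it takes over 72 s, if anything falls off the work surface, if the arm or the gripper's body presses on something with over 40 N, if the wrist force passes 120 N, or if a joint passes its speed limit or range.

ROBOT

A 6-joint arm with a two-finger parallel gripper is mounted at the origin on the work surface. World frame = base frame: x ahead of the robot, y to its left, z up, the work surface at z = 0. Lengths are in m, angles in rad, forces in N, time in s.
With the tool pointing down it reaches from about 0.325 to 0.775 m from the base axis. Payload 5.5 kg.
Tool frame: the origin (TCP) lies at the very end of the fingers, on their centre line; the grasp point (between the pads) lies 19 mm behind it (r.pinch_z is the z of the grasp point in the tool frame, in m); z points along the fingers, y is the line along which they close (so a half turn about z gives the same grasp; the last joint's range is limited). The gripper opens to 85 mm and grips with 20 to 120 N. Pads are 22 mm wide; open, the fingers measure 114 mm over their backs; the gripper's body (76 mm by 85 mm) begins 54 mm behind the grasp point. The pads swing forward as they close: fully open they stand 13 mm farther back than shut.
Start: joints at [1.203, 0.091, 1.231, -0, 1.82, -0.057], TCP at [0.183, 0.571, 0.231] pointing down, gripper open.
Joint ranges: [-2.87, 2.87], [-0.86, 2.18], [0.17, 2.46], [-1.51, 4.65], [0.06, 2.69], [-2.65, 2.65]. Speed limits (rad/s): [2.57, 2.57, 3.01, 3.14, 3.14, 3.14].

INTERFACE

Orientations are given as a 3x3 rotation matrix whose columns are the frame's x, y, z axes.
In Python, from plant import r gives the robot as it stands. The module is installed in compiled form; this text tells all that it offers.
- The arm moves only by the shell command python3 -m handwheel 'ROWS' [OPENING]. ROWS is a JSON object of lists of equal length, an entry for each row: "xyz": the shift along the tool's x, y, z each as a share of 40 mm, from -1 to 1, a list of three; "turn": the turn, a rotation vector about the tool's x, y, z each as a share of 6 degrees, from -1 to 1, a list of three. In form: {"xyz": [[tx, ty, tz], ...], "turn": [[rx, ry, rz], ...]}. A call has 1 to 10 rows; each row shifts and turns the commanded pose from where the row before left it, along the tool's axes as they then stand; what a row does not reach is not made up. A row lasts 1/8 s, in which the tool goes at most 62.5 mm and 10.7 degrees, less where a joint would pass 70% of its speed; a pose out of reach is approached as far as the arm can. A call with a number of a shift or a turn outside -1 to 1 is refused whole. A call with a gripper value outside its range is refused whole. OPENING is the finger opening in mm, from 0 to 85.4, set as the call begins (- or left out, the last holds). The fingers move at their own pace and stop on an object; the grip force is fixed at half the most. Time passes only in rows, so rows that do not move let the fingers close. It gives the time, the measured TCP pose, the force, the opening and the grip force at its end, in the units of the state.
- r.read_state(): the state, without advancing time (a new reading comes with each control period).
- r.read_camera(name): name is "scene" or "top" or "wrist"; returns a dict with "pixels" (480x640x3 uint8, red, green, blue), "range_z" (480x640 float32, m along the optical axis (not along the pixel's ray), 0 where there is no reading), "fx", "fy", "cx", "cy" (pixels), "k1" (the pictures are not rectified: a ray, as slopes to the right and down, at radius r is drawn at 1 + k1 r^2 times it, then the intrinsics apply), "origin" and "rotation" of the camera in the world; the wrist camera has in their place "tool_from_camera" (4x4, takes a point from camera to tool coordinates, whose origin is the TCP and whose axes are the flange's). Camera axes: x right, y down, z forward; pixel columns grow to the right and rows downward; lengths in m; the calibration is good to about 2 mm. A picture is of the moment at which its call begins: read the wrist's pose just before it.
- r.job_done(): hands the job in; it is judged then, once.
The state is a dict: "time_s": time; "joints": joint angles; "qvel": joint speeds; "effort": joint torques, N m; "eef_pos": TCP position; "eef_rot": TCP orientation; "contact_force": force on the tool from outside, world axes, zero at the start; "torque": the same for the moment, N m; "finger_gap": opening from 0.0 (shut) to 1.0 (fully open); "finger_force": force on a finger pad.
Only numpy, scipy, OpenCV 4.12 (cv2) and the standard library are available. Lean on these libraries where they do the work, as an engineer would, in place of code of your own. Each camera call takes 0.05 s, during which the arm holds its last target. There are 200 camera calls.

## Working session

There is one attempt and no reset: what is moved stays moved. The work goes in short steps, Python scripts to look and compute and a shell command to move; the robot and the scene stay as the last step left them, time stands still between calls to the robot, and variables do not carry over. Pictures are saved under pics/ and viewed, at most 10 in all, crops included, and the job is handed in when it is done.

```bash
mkdir -p pics; cat > h.py <<'E'
import numpy as np,cv2
from plant import r
def cam(n):
    s=r.read_state(); c=r.read_camera(n)
    if n=="wrist":
        T=np.array(c["tool_from_camera"]);R=np.array(s["eef_rot"]);
        c["R"]=R@T[:3,:3];c["o"]=np.array(s["eef_pos"])+R@T[:3,3]
    else: c["R"]=np.array(c["rotation"]);c["o"]=np.array(c["origin"])
    return c
def K(c): return np.array([[c["fx"],0,c["cx"]],[0,c["fy"],c["cy"]],[0,0,1.]])
def cloud(c):
    v,u=np.mgrid[0:480,0:640]
    p=cv2.undistortPoints(np.stack([u,v],-1).reshape(-1,1,2).astype(float),K(c),np.array([c["k1"],0,0,0.])).reshape(480,640,2)
    z=c["range_z"].astype(float)
    P=np.dstack([p*z[...,None],z])@c["R"].T+c["o"]
    P[z==0]=np.nan
    return P
def onz(c,u,v,h):
    p=cv2.undistortPoints(np.array([[[u,v]]],float),K(c),np.array([c["k1"],0,0,0.])).ravel()
    d=c["R"]@np.array([*p,1]); return c["o"]+d*(h-c["o"][2])/d[2]
def save(c,n): cv2.imwrite("pics/"+n,c["pixels"][...,::-1])
E
python3 - <<'E'
from h import *
import pickle
for n in("scene","top","wrist"):
    c=cam(n);save(c,n+"0.png");pickle.dump(c,open(n+".pkl","wb"));print(n,c["o"].round(3),c["R"].round(2).tolist(),c["fx"],c["k1"])
s=r.read_state();print(s["eef_pos"],np.array(s["eef_rot"]).round(3),s["time_s"],r.pinch_z)
E
```

```text
scene [ 0.944 -0.211  1.033] [[0.47, 0.74, -0.47], [0.88, -0.4, 0.24], [-0.01, -0.53, -0.85]] 458.63060143896644 -0.08118589406141669
top [0.349 0.029 1.768] [[0.01, -1.0, 0.07], [-1.0, -0.01, 0.01], [-0.01, -0.07, -1.0]] 613.3477501733877 -0.10341910299328423
wrist [0.107 0.597 0.373] [[0.31, 0.9, 0.3], [0.95, -0.29, -0.1], [-0.0, 0.31, -0.95]] 406.64340668833 -0.03468995086250465
[0.18341486 0.57105656 0.23038803] [[-0.952  0.306 -0.001]
 [ 0.306  0.952 -0.001]
 [ 0.    -0.002 -1.   ]] 0.15 -0.0187
```

View pics/scene0.png

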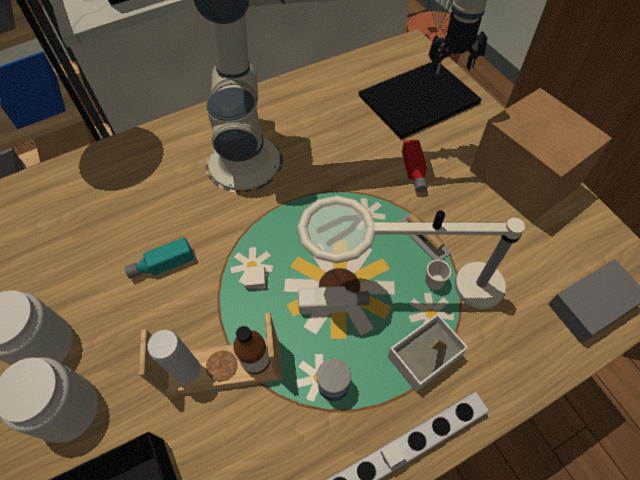

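View pics/top0.png

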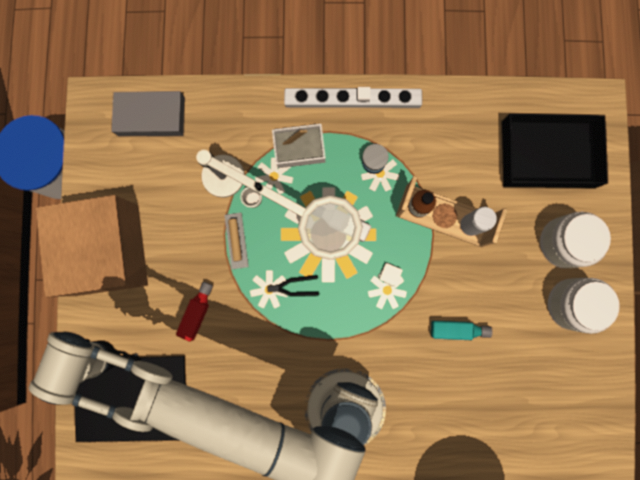

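The scene view shows the white bottle at (335,300) with its cap to the right at (365,297). The coaster is at (222,365), the caddy's middle place. The lamp post is at (438,219), the column top at (515,228) and the lens at (337,228). The top view shows the lens at (331,228), post at (258,187), column top at (204,156) and coaster at (445,215).

```bash
python3 - <<'E'
from h import *
import pickle
S=pickle.load(open("scene.pkl","rb"));T=pickle.load(open("top.pkl","rb"))
PS,PT=cloud(S),cloud(T)
def a(P,u,v,w=1): return np.nanmedian(P[v-w:v+w+1,u-w:u+w+1].reshape(-1,3),0).round(4)
for n,u,v in[("table",300,130),("post",438,214),("postlow",437,224),("col",515,224),("bottle body",320,298),("body2",335,300),("cap",362,293),("coaster",222,366),("amber",243,332),("can",165,342),("tub",435,345),("jar",334,370),("pot",437,265),("tiles",255,275)]: print("S",n,a(PS,u,v))
for n,u,v in[("post",258,187),("col",204,156),("arm",230,171),("arm2",285,202),("coaster",445,216),("amber",427,197),("can",486,218),("jar",376,155),("tableL",180,240)]: print("T",n,a(PT,u,v))
# lens ring
for nm,P in(("S",PS),("T",PT)):
    m=(abs(P[...,2]-.268)<.014)&(P[...,0]>.2)&(P[...,0]<.75)&(P[...,1]>-.15)&(P[...,1]<.5)
    p=P[m];print(nm,"armplane",len(p))
    rr=p[p[:,1]<.13];print(rr.min(0),rr.max(0),rr[:,:2].mean(0))
# bottle points: white-ish/grey above mat, scene
hs=cv2.cvtColor(S["pixels"],cv2.COLOR_RGB2HSV)
m=(PS[...,2]>.03)&(PS[...,2]<.07);m[:285]=0;m[325:]=0;m[:,:290]=0;m[:,375:]=0
p=PS[m];print("bottle",len(p),p.min(0),p.max(0));q=p[p[:,2]>.043]
(c,sz,an)=cv2.minAreaRect((q[:,:2]*1000).astype(np.float32));print(c,sz,an)
mu=p[:,:2].mean(0);w,V=np.linalg.eigh(np.cov(p[:,:2].T));print(mu,V[:,1],np.ptp((p[:,:2]-mu)@V[:,1]))
# caddy end panels, top
for nm,P in(("S",PS),("T",PT)):
    m=(abs(P[...,2]-.165)<.006)&(P[...,1]<-.1)&(P[...,1]>-.6)&(P[...,0]>.3)&(P[...,0]<.8)
    p=P[m];
    from scipy.cluster.vq import kmeans2
    k,l=kmeans2(p[:,:2],2,seed=1,minit='++');print(nm,"panels",k,[p[l==i][:,:2].min(0).round(3).tolist()+p[l==i][:,:2].max(0).round(3).tolist() for i in(0,1)])
# coaster by color
for nm,P in(("S",PS),("T",PT)):
    m=(abs(P[...,2]-.016)<.005)&(abs(P[...,1]+.27)<.08)&(abs(P[...,0]-.5)<.12);p=P[m];print(nm,"z16",len(p),p.mean(0) if len(p) else 0)
E
python3 - <<'E'
import cv2
s=cv2.imread("pics/scene0.png");t=cv2.imread("pics/top0.png")
import numpy as np
a=cv2.resize(s[200:400,130:530],(800,400),interpolation=cv2.INTER_CUBIC)
cv2.imwrite("pics/crop1.png",a)
E
```

```text
S table [-0.0377  0.21    0.0024]
S post [0.5911 0.2147 0.3148]
S postlow [0.5973 0.2127 0.2903]
S col [0.6676 0.3586 0.2783]
S bottle body [ 0.527  -0.0154  0.0512]
S body2 [0.547  0.0143 0.0499]
S cap [0.5593 0.0813 0.0399]
S coaster [ 0.5573 -0.2824  0.0166]
S amber [ 0.5795 -0.2086  0.1902]
S can [ 0.5265 -0.3519  0.1904]
S tub [0.7688 0.1216 0.144 ]
S jar [ 0.7019 -0.0732  0.0877]
S pot [0.5808 0.2838 0.0403]
S tiles [ 0.3844 -0.1233  0.027 ]
T post [0.5851 0.2168 0.311 ]
T col [0.6692 0.3581 0.2742]
T arm [0.6325 0.2924 0.2711]
T arm2 [0.5553 0.1546 0.2676]
T coaster [ 0.552  -0.2846  0.0159]
T amber [ 0.5809 -0.2074  0.1906]
T can [ 0.5273 -0.3623  0.1905]
T jar [ 0.7131 -0.0817  0.0879]
T tableL [4.79e-01 4.83e-01 4.00e-04]
S armplane 5897
[ 0.41924962 -0.03504779  0.25571889] [0.57556681 0.1296998  0.27671776] [0.50139626 0.04485424]
T armplane 4234
[ 0.41489534 -0.03336865  0.2540095 ] [0.57316632 0.12986473 0.27991393] [0.4943026  0.04611433]
bottle 1338 [ 0.48170451 -0.06810073  0.03022879] [0.58580244 0.0981302  0.0556295 ]
(535.7481689453125, 16.157814025878906) (168.71859741210938, 51.39790344238281) 65.27893829345703
[0.53555349 0.00596144] [0.42122046 0.90695828] 0.16993099516336702
S panels [[ 0.46686134 -0.58880177]
 [ 0.55509794 -0.29286507]] [[0.3, -0.6, 0.529, -0.574], [0.466, -0.423, 0.642, -0.144]]
T panels [[ 0.54954297 -0.28818665]
 [ 0.46555603 -0.58998847]] [[0.467, -0.425, 0.642, -0.145], [0.301, -0.6, 0.53, -0.575]]
S z16 1487 [ 0.55571789 -0.2859165   0.01495461]
T z16 786 [ 0.5438112  -0.28324873  0.01498524]
```

View pics/crop1.png

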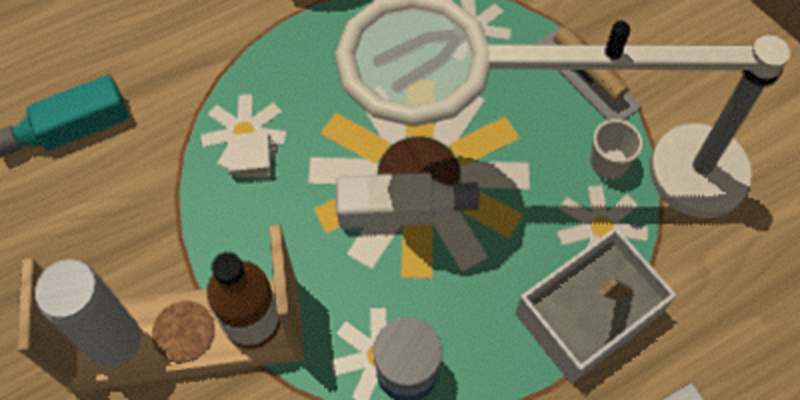

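```bash
cat > st.py <<'E'
from h import *
import sys
s=r.read_state();R=np.array(s["eef_rot"]);p=np.array(s["eef_pos"])
print("t",round(s["time_s"],2),"p",p.round(4),"j",np.round(s["joints"],2),"F",np.round(s["contact_force"],1),"gap",round(s["finger_gap"],3),"ff",np.round(s["finger_force"],1))
print("yaw_y",round(np.degrees(np.arctan2(R[1,1],R[0,1])),1),"R",R.round(3).tolist())
if len(sys.argv)>3:
    d=np.array([float(x) for x in sys.argv[1:4]])-p
    print("tool shares",(R.T@d/.04).round(2))
E
python3 -m handwheel '{"xyz":[[0,0,-0.5],[0,0,-0.5],[0,0,-0.5],[0,0,-0.5],[0,0,-0.5],[0,0,-0.5],[0,0,-0.5],[0,0,-0.5],[0,0,-0.2],[0,0,0]],"turn":[[0,0,-1],[0,0,-1],[0,0,-1],[0,0,-1],[0,0,-1],[0,0,-1],[0,0,-1],[0,0,-1],[0,0,-1],[0,0,-1]]}' 50
python3 st.py .588 .216 .39
```

```text
time_s: 1.4
eef_pos: [0.1836, 0.5714, 0.4]
eef_rot: [[-0.739, -0.674, 0.0], [-0.674, 0.739, 0.001], [-0.001, 0.0, -1.0]]
contact_force: [-0.7, 0.3, 0.6]
finger_gap: 0.586
finger_force: 0.0
t 1.4 p [0.1836 0.5714 0.4   ] j [ 1.2   0.21  0.8  -0.    2.14 -1.11] F [-0.7  0.3  0.6] gap 0.586 ff 0.0
yaw_y 132.4 R [[-0.739, -0.674, 0.0], [-0.674, 0.739, 0.001], [-0.001, 0.0, -1.0]]
tool shares [ -1.48 -13.38   0.24]
```

```bash

python3 -m handwheel '{"xyz":[[-0.11,-1,0],[-0.11,-1,0],[-0.11,-1,0],[-0.11,-1,0],[-0.11,-1,0],[-0.11,-1,0],[-0.11,-1,0],[-0.11,-1,0],[-0.11,-1,0],[-0.11,-1,0]],"turn":[[0,0,0],[0,0,0],[0,0,0],[0,0,0],[0,0,0],[0,0,0],[0,0,0],[0,0,0],[0,0,0],[0,0,0]]}' >/dev/null
python3 -m handwheel '{"xyz":[[-0.11,-1,0],[-0.11,-1,0],[-0.11,-1,0],[-0.05,-0.38,0],[0,0,0],[0,0,0],[0,0,0]],"turn":[[0,0,0],[0,0,0],[0,0,0],[0,0,-1],[0,0,-1],[0,0,-1],[0,0,0]]}' >/dev/null
python3 st.py .588 .216 .28
python3 - <<'E'
from h import *
c=cam("wrist");save(c,"w1.png");P=cloud(c)
m=(P[...,2]>.29)&(P[...,2]<.33)&(abs(P[...,0]-.588)<.06)&(abs(P[...,1]-.216)<.06)
p=P[m];print(len(p),np.median(p,0),p.min(0),p.max(0))
m=(abs(P[...,2]-.268)<.012)&(abs(P[...,0]-.588)<.12)&(abs(P[...,1]-.216)<.12);p=P[m];mu=p[:,:2].mean(0);w,V=np.linalg.eigh(np.cov(p[:,:2].T));print(len(p),mu,V[:,1])
E
```

```text
t 3.52 p [0.5869 0.2144 0.3988] j [ 0.3   0.28  0.71 -0.    2.15 -2.32] F [-1.   0.5 -0.7] gap 0.585 ff 0.0
yaw_y 150.1 R [[-0.498, -0.867, -0.001], [-0.867, 0.498, -0.0], [0.001, 0.001, -1.0]]
tool shares [-0.05 -0.01  2.97]
929 [0.59067262 0.21585794 0.3144874 ] [0.58335267 0.20970774 0.29000996] [0.6011269  0.22698938 0.31690663]
13784 [0.56473833 0.17878812] [0.53753507 0.84324139]
```

View pics/w1.png

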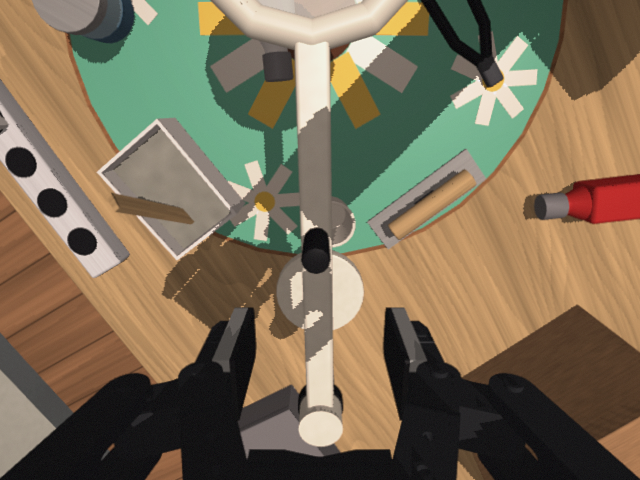

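The wrist view shows the post at (316,255), midway between the open fingers. I'll lower around it and swing.

```bash

python3 -m handwheel '{"xyz":[[-0.08,0,1],[0,0,1],[0,0,0.9],[0,0,0],[0,0,0]],"turn":[[0,0,0],[0,0,0],[0,0,0],[0,0,0],[0,0,0]]}' >/dev/null
python3 -m handwheel '{"xyz":[[0,0,0],[0,0,0],[0,0,0],[-0.02,0.42,0],[-0.02,0.42,0],[-0.02,0.42,0],[-0.02,0.42,0],[0,0,0]],"turn":[[0,0,0],[0,0,0],[0,0,0],[0,0,1],[0,0,1],[0,0,1],[0,0,1],[0,0,0]]}' 28 
cat > lamp.py <<'E'
from h import *
P=cloud(cam("top"));m=(P[...,2]>.25)&(P[...,2]<.28);H=np.array([.666,.357])
d=P[...,:2]-H;n=np.hypot(d[...,0],d[...,1]);g=m&(n>.05)&(n<.14)
g2=m&(n>.25)&(n<.45)
for k in(g,g2):
    q=d[k]; print("arm az",len(q), np.degrees(np.arctan2(*np.median(q,0)[::-1])) if len(q) else 0)
E
python3 st.py;python3 lamp.py
```

```text
time_s: 5.2
eef_pos: [0.538, 0.2622, 0.2837]
eef_rot: [[-0.806, -0.592, 0.0], [-0.592, 0.806, 0.0], [-0.001, 0.0, -1.0]]
contact_force: [-0.6, 0.3, -0.6]
finger_gap: 0.33
finger_force: 0.0
t 5.2 p [0.538  0.2622 0.2837] j [ 0.4   0.1   1.12  0.    1.91 -1.81] F [-0.6  0.3 -0.6] gap 0.33 ff 0.0
yaw_y 126.3 R [[-0.806, -0.592, 0.0], [-0.592, 0.806, 0.0], [-0.001, 0.0, -1.0]]
arm az 0 0
arm az 1814 -140.1501046991194
```

```bash

python3 -m handwheel '{"xyz":[[-0.02,0.42,0],[-0.02,0.42,0],[-0.02,0.42,0],[-0.02,0.42,0],[-0.02,0.42,0],[-0.02,0.42,0],[-0.02,0.42,0],[-0.02,0.42,0],[-0.02,0.42,0],[0,0,0]],"turn":[[0,0,1],[0,0,1],[0,0,1],[0,0,1],[0,0,1],[0,0,1],[0,0,1],[0,0,1],[0,0,1],[0,0,0]]}' >/dev/null
python3 st.py;python3 lamp.py
```

```text
t 6.5 p [0.5149 0.4057 0.2825] j [ 0.62  0.27  0.94  0.    1.93 -0.65] F [ 0.4  0.1 -0.3] gap 0.329 ff 0.0
yaw_y 72.4 R [[-0.953, 0.303, -0.001], [0.303, 0.953, -0.001], [0.001, -0.001, -1.0]]
arm az 340 161.31918320802723
arm az 2380 160.60553499198227
```

```bash

python3 -m handwheel '{"xyz":[[-0.01,0.21,0],[-0.01,0.21,0],[-0.01,0.21,0],[0,0,0]],"turn":[[0,0,0.5],[0,0,0.5],[0,0,0.5],[0,0,0]]}' |grep force
python3 lamp.py
python3 -m handwheel '{"xyz":[[-0.01,0.14,0],[-0.01,0.14,0],[0,0,0]],"turn":[[0,0,0.3],[0,0,0.3],[0,0,0]]}' |grep force
python3 st.py;python3 lamp.py
```

```text
contact_force: [-0.1, 0.0, -1.0]
finger_force: 0.0
arm az 354 154.13886115791865
arm az 2587 154.20686298803534
contact_force: [-0.6, -0.1, 0.2]
finger_force: 0.0
t 7.47 p [0.5307 0.4386 0.283 ] j [ 0.64  0.37  0.82  0.    1.95 -0.4 ] F [-0.6 -0.1  0.2] gap 0.332 ff 0.0
yaw_y 59.6 R [[-0.863, 0.506, 0.0], [0.506, 0.863, 0.0], [-0.0, 0.0, -1.0]]
arm az 358 150.45825400594262
arm az 2614 150.67226197519335
```

```bash

python3 -m handwheel '{"xyz":[[0,0.1,0],[0,0.1,0],[0,0,0]],"turn":[[0,0,0.25],[0,0,0.25],[0,0,0]]}' |grep force
python3 lamp.py
python3 -m handwheel '{"xyz":[[0,0.1,0],[0,0.1,0],[0,0,0]],"turn":[[0,0,0.25],[0,0,0.25],[0,0,0]]}' |grep force
python3 st.py;python3 lamp.py
```

```text
contact_force: [-0.0, 0.1, 0.5]
finger_force: 0.0
arm az 355 147.80090435792653
arm az 2681 148.0349997698443
contact_force: [0.1, -0.4, 0.4]
finger_force: 0.0
t 8.32 p [0.5392 0.4521 0.283 ] j [ 0.65  0.41  0.76  0.    1.97 -0.29] F [ 0.1 -0.4  0.4] gap 0.33 ff 0.0
yaw_y 53.6 R [[-0.805, 0.594, 0.0], [0.594, 0.805, 0.0], [0.0, 0.0, -1.0]]
arm az 353 144.5448349724928
arm az 2741 145.24711864716573
```

Still moving freely; continue until force shows.

```bash

for i in 1 2; do python3 -m handwheel '{"xyz":[[0,0.1,0],[0,0.1,0],[0,0,0]],"turn":[[0,0,0.25],[0,0,0.25],[0,0,0]]}' |grep force
python3 lamp.py; done; python3 st.py
```

```text
contact_force: [-0.8, 0.6, 0.1]
finger_force: 0.0
arm az 351 141.7382105179934
arm az 2777 142.42467886878097
contact_force: [-0.4, -0.6, -0.2]
finger_force: 0.0
arm az 348 138.96029872977908
arm az 2807 139.6364118206044
t 9.22 p [0.5492 0.4644 0.2831] j [ 0.65  0.47  0.69  0.    1.98 -0.18] F [ 1.3  0.1 -0.5] gap 0.324 ff 0.0
yaw_y 47.6 R [[-0.738, 0.674, 0.0], [0.674, 0.738, 0.0], [0.0, 0.0, -1.0]]
```

```bash
python3 -c "
from h import *
import pickle
P=cloud(pickle.load(open('top.pkl','rb')));print(P[240,80],P[200,120])"
for i in 1 2 3; do python3 -m handwheel '{"xyz":[[0,0.1,0],[0,0.1,0],[0,0,0]],"turn":[[0,0,0.25],[0,0,0.25],[0,0,0]]}' |grep contact
python3 lamp.py|tail -1; done; python3 st.py
```

```text
[0.46300342 0.70044329 0.19699698] [0.57417366 0.60912316 0.15972982]
contact_force: [1.1, 0.3, -0.4]
arm az 2842 136.83519607925686
contact_force: [-1.5, -1.4, 0.5]
arm az 2865 134.40980824989637
contact_force: [-28.9, -28.8, 0.5]
arm az 2867 134.40589957929816
t 10.5 p [0.5609 0.4751 0.2831] j [ 0.66  0.55  0.58 -0.    2.03 -0.02] F [-27.9 -28.1   1.9] gap 0.329 ff 20.1
yaw_y 38.5 R [[-0.623, 0.782, -0.016], [0.783, 0.622, -0.014], [-0.001, -0.021, -1.0]]
```

The lamp is at its stop: force rose to 40 N and the arm holds at 134.4°. Release and go to the bottle.

```bash

python3 -m handwheel '{"xyz":[[0,-0.15,0],[0,0,0],[0,0,0],[0,0,-0.5],[0,0,-1],[0,0,-1],[0,0,-0.5],[0,0,0]],"turn":[[0,0,0],[0,0,0],[0,0,0],[0,0,0],[0,0,0],[0,0,0],[0,0,0],[0,0,0]]}' 45 |grep contact
python3 lamp.py; python3 st.py .541 .027 .39
```

```text
contact_force: [-0.5, -0.5, 0.8]
arm az 346 133.37227393901293
arm az 2364 134.26347822566885
t 11.55 p [0.5541 0.4707 0.3975] j [ 0.66  0.69  0.17  0.    2.27 -0.02] F [ 0.   0.  -0.6] gap 0.527 ff 0.0
yaw_y 38.6 R [[-0.624, 0.781, 0.01], [0.782, 0.624, 0.009], [0.0, 0.013, -1.0]]
tool shares [-8.46 -7.18  0.09]
```

```bash

python3 -m handwheel '{"xyz":[[-0.94,-0.8,0.1],[-0.94,-0.8,0.1],[-0.94,-0.8,0.1],[-0.94,-0.8,0],[-0.94,-0.8,0],[-0.94,-0.8,0],[-0.94,-0.8,0],[-0.94,-0.8,0],[-0.94,-0.8,0],[0,0,0]],"turn":[[0,0,0],[0,0,0],[0,0,0],[0,0,0],[0,0,0],[0,0,0],[0,0,0],[0,0,0],[0,0,0],[0,0,0]]}' 85 |grep contact
python3 -m handwheel '{"xyz":[[0,0,0.5],[0,0,0.5],[0,0,0.5],[0,0,0.5],[0,0,0.5],[0,0,0.5],[0,0,0],[0,0,0],[0,0,0],[0,0,0]],"turn":[[0,0,1],[0,0,1],[0,0,1],[0,0,1],[0,0,1],[0,0,1],[0,0,1],[0,0,1],[0,0,1],[0,0,1]]}' |grep contact
cat > bot.py <<'E'
from h import *
import sys
# PCA of white/grey lying bottle points near (.536,.016) from wrist + scene
for n in("wrist","scene","top"):
    c=cam(n);P=cloud(c)
    if n=="wrist": save(c,"w2.png")
    m=(P[...,2]>.03)&(P[...,2]<.06)&(np.hypot(P[...,0]-.536,P[...,1]-.016)<.12)
    sat=cv2.cvtColor(c["pixels"],cv2.COLOR_RGB2HSV)[...,1];m&=sat<70
    k,l,st,_=cv2.connectedComponentsWithStats(m.astype(np.uint8))
    i=1+st[1:,4].argmax();p=P[l==i]
    (ce,sz,an)=cv2.minAreaRect((p[:,:2]*1000).astype(np.float32));print(n,len(p),np.round(ce,1),np.round(sz,1),round(an,1),"top",np.percentile(p[:,2],90).round(4))
E
python3 bot.py; python3 st.py .541 .027 .2
```

```text
contact_force: [0.2, 1.0, 0.6]
contact_force: [-0.5, -0.2, 0.4]
wrist 8407 [536.6  16. ] [169.   50.4] 65.0 top 0.051
scene 1328 [537.   16.6] [170.1  51.6] 65.0 top 0.0521
top 364 [523.   -5.6] [71.8 50.6] 64.0 top 0.0543
t 14.2 p [0.5417 0.0282 0.2621] j [-0.01 -0.06  1.33  0.01  1.86  0.36] F [-0.7 -0.1  0. ] gap 0.994 ff 0.0
yaw_y -21.2 R [[0.362, 0.932, 0.01], [0.932, -0.362, 0.006], [0.009, 0.007, -1.0]]
tool shares [-0.05 -0.02  1.55]
```

View pics/w2.png

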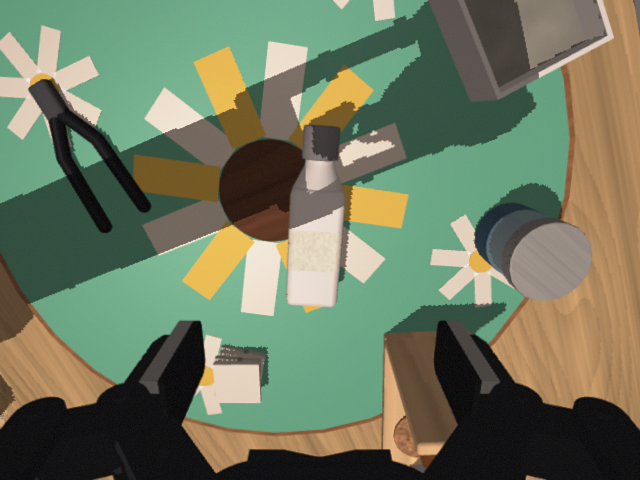

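The wrist view shows the bottle with its cap at (320,140) and base at (312,305), label up, squarely in line with the tool.

```bash

python3 -m handwheel '{"xyz":[[0,0,0],[0,0,0],[0,0,0],[0,0,0],[0,0,0],[0,0,0]],"turn":[[0,0,0.63],[0,-1,0],[0,-1,0],[0,-1,0],[0,-0.3,0],[0,0,0]]}' 80 |grep contact
python3 - <<'E'
from h import *
s=r.read_state();R=np.array(s["eef_rot"]);p=np.array(s["eef_pos"])
g=np.array([.5367+.4226*.012,.0162+.9063*.012,.031]);d=g+.0187*R[:,2]-p
print(p,R.round(3).tolist(),"full",(R.T@d/.04).round(2)); d[2]+=.06;print("60 above",(R.T@d/.04).round(2),"down60",(R.T@[0,0,-.06]/.04).round(2))
E
```

```text
contact_force: [-0.7, -0.3, 0.2]
[0.54130845 0.02795833 0.26055054] [[0.401, 0.906, -0.137], [0.855, -0.424, -0.3], [-0.33, 0.003, -0.944]] full [1.88 0.   5.89]
60 above [1.38 0.01 4.47] down60 [ 0.5  -0.    1.42]
```

```bash

python3 -m handwheel '{"xyz":[[0.28,0,0.9],[0.28,0,0.9],[0.28,0,0.9],[0.28,0,0.9],[0.26,0,0.87],[0.25,0,0.71],[0.25,0,0.71],[0,0,0],[0,0,0]],"turn":[[0,0,0],[0,0,0],[0,0,0],[0,0,0],[0,0,0],[0,0,0],[0,0,0],[0,0,0],[0,0,0]]}' |egrep "pos|contact"
python3 -m handwheel '{"xyz":[[0,0,0],[0,0,0],[0,0,0],[0,0,0],[0,0,0]],"turn":[[0,0,0],[0,0,0],[0,0,0],[0,0,0],[0,0,0]]}' 30
python3 st.py
```

```text
eef_pos: [0.5397, 0.0202, 0.0153]
contact_force: [0.1, -0.9, 0.9]
time_s: 16.7
eef_pos: [0.54, 0.0208, 0.0154]
eef_rot: [[0.404, 0.905, -0.135], [0.854, -0.425, -0.301], [-0.329, 0.006, -0.944]]
contact_force: [0.8, 1.4, 6.5]
finger_gap: 0.58
finger_force: 63.1
t 16.7 p [0.54   0.0208 0.0154] j [ 0.15  0.17  1.57 -0.28  1.59  0.61] F [0.8 1.4 6.5] gap 0.58 ff 63.1
yaw_y -25.2 R [[0.404, 0.905, -0.135], [0.854, -0.425, -0.301], [-0.329, 0.006, -0.944]]
```

```bash

python3 -m handwheel '{"xyz":[[-0.3,0,-0.9],[-0.3,0,-0.9],[-0.3,0,-0.9],[-0.2,0,-0.6],[0,0,0],[0,0,0],[0,0,0],[0,0,0],[0,0,0],[0,0,0]],"turn":[[0,0,0],[0,0,0],[0.33,0,0.94],[0.33,0,0.94],[0.33,0,0.94],[0.33,0,0.94],[0.33,0,0.94],[0.33,0,0.94],[0.33,0,0.94],[0.26,0,0.75]]}' |egrep "contact|finger"
python3 st.py
python3 -m handwheel '{"xyz":[[0,0,0],[0,0,0],[0,0,0],[0,0,0],[0,0,0],[0,0,0],[0,0,0],[0,0,0],[0,0,0],[0,0,0]],"turn":[[0,1,0],[0,1,0],[0,1,0],[0,1,0],[0,1,0],[0,1,0],[0,1,0],[0,1,0],[0,1,0],[0,0,0]]}' |egrep "contact|finger"
python3 st.py
```

```text
contact_force: [0.2, -0.7, -2.9]
finger_gap: 0.579
finger_force: 62.8
t 17.95 p [0.5393 0.0226 0.1521] j [ 0.04  0.22  1.26 -0.1   1.98  1.27] F [ 0.2 -0.7 -2.9] gap 0.579 ff 62.8
yaw_y -72.0 R [[0.898, 0.31, -0.312], [0.292, -0.951, -0.104], [-0.329, 0.003, -0.944]]
contact_force: [0.3, 0.4, -2.7]
finger_gap: 0.577
finger_force: 62.8
t 19.2 p [0.5375 0.0223 0.1502] j [-0.2  -0.61  2.06  0.31  1.16  1.  ] F [ 0.3  0.4 -2.7] gap 0.577 ff 62.8
yaw_y -71.9 R [[0.782, 0.311, 0.54], [0.257, -0.95, 0.176], [0.568, 0.001, -0.823]]
```

```bash

python3 st.py .625 .05 .17 | tail -1
python3 - <<'E'
from h import *
P=cloud(cam("scene"))
for n,b in(("tub",(.66,.86,.02,.24)),("jar",(.64,.78,-.16,-.01))):
    m=(P[...,0]>b[0])&(P[...,0]<b[1])&(P[...,1]>b[2])&(P[...,1]<b[3])&(P[...,2]>.045)&(P[...,2]<.1);p=P[m]
    print(n,len(p),p.min(0) if len(p) else 0,p.max(0) if len(p) else 0)
E
```

```text
tool shares [2.17 0.02 0.9 ]
tub 801 [0.69391883 0.06127774 0.04502007] [0.80975824 0.21259116 0.09957325]
jar 1020 [ 0.67544427 -0.11532717  0.04529026] [ 0.74638712 -0.04357042  0.09373666]
```

```bash

python3 -m handwheel '{"xyz":[[0.72,0,0.3],[0.72,0,0.3],[0.72,0,0.3],[0,0,0],[0,0,0],[0,0,0],[0,0,0],[0,0,0],[0,0,0],[0,0,0]],"turn":[[0,0,0],[0,0,0],[0,0,0],[0,1,0],[0,1,0],[0,1,0],[0,1,0],[0,1,0],[0,1,0],[0,0,0]]}' |egrep "contact|finger"
python3 st.py
```

```text
contact_force: [0.6, -0.6, -2.7]
finger_gap: 0.575
finger_force: 63.1
t 20.5 p [0.6257 0.0519 0.1695] j [-0.26 -0.62  2.34  1.18  0.59  0.25] F [ 0.6 -0.6 -2.7] gap 0.575 ff 63.1
yaw_y -71.7 R [[0.317, 0.314, 0.895], [0.104, -0.95, 0.296], [0.943, -0.0, -0.333]]
```

```bash

cat > up.py <<'E'
from h import *
R0=np.array([[0.404,0.905,-0.135],[0.854,-0.425,-0.301],[-0.329,0.006,-0.944]])
c0=R0.T@(np.array([.5367,.0162,.025])-[.54,.0208,.0154])
s=r.read_state();R=np.array(s["eef_rot"]);p=np.array(s["eef_pos"]);ce=p+R@c0
print("centre",ce.round(4),"base z",(ce[2]-.085).round(4),"down to 0",(R.T@[0,0,-(ce[2]-.085)]/.04).round(2))
for n in("scene","top"):
    P=cloud(cam(n));m=(np.hypot(P[...,0]-ce[0],P[...,1]-ce[1])<.016)&(P[...,2]>ce[2]+.06)&(P[...,2]<ce[2]+.1);q=P[m]
    if len(q): print(n,len(q),"cap top z",np.percentile(q[:,2],90).round(4),"centre of top",((q[q[:,2]>np.percentile(q[:,2],90)-.006]).mean(0)).round(4))
E
python3 up.py
```

```text
centre [0.6163 0.0498 0.164 ] base z 0.079 down to 0 [-1.86  0.    0.66]
scene 202 cap top z 0.2488 centre of top [0.617  0.0498 0.2472]
top 130 cap top z 0.2528 centre of top [0.6158 0.0505 0.25  ]
```

```bash

python3 -m handwheel '{"xyz":[[-0.47,0,0.17],[-0.47,0,0.17],[-0.47,0,0.17],[0,0,0]],"turn":[[0,0,0],[0,0,0],[0,0,0],[0,0,0]]}' |egrep "contact|finger"
python3 st.py;python3 up.py
```

```text
contact_force: [-0.2, 0.8, -2.6]
finger_gap: 0.578
finger_force: 63.0
t 21.1 p [0.6272 0.052  0.1118] j [-0.25 -0.51  2.38  1.41  0.54 -0.03] F [-0.2  0.8 -2.6] gap 0.578 ff 63.0
yaw_y -71.7 R [[0.314, 0.314, 0.896], [0.106, -0.949, 0.296], [0.944, 0.002, -0.331]]
centre [0.6178 0.0499 0.1062] base z 0.0212 down to 0 [-0.5  -0.    0.18]
scene 185 cap top z 0.1912 centre of top [0.6184 0.0499 0.1894]
top 118 cap top z 0.1933 centre of top [0.6171 0.0497 0.1912]
```

Reachable. Lower slowly to contact.

```bash

python3 -m handwheel '{"xyz":[[-0.24,0,0.08],[-0.19,0,0.06],[0,0,0]],"turn":[[0,0,0],[0,0,0],[0,0,0]]}' |egrep "contact|pos"
python3 -m handwheel '{"xyz":[[-0.04,0,0.02],[-0.03,0,0.01],[0,0,0]],"turn":[[0,0,0],[0,0,0],[0,0,0]]}' |egrep "contact|pos"
python3 up.py
```

```text
eef_pos: [0.6272, 0.0513, 0.0957]
contact_force: [-0.9, -0.6, -1.6]
eef_pos: [0.6275, 0.0512, 0.0929]
contact_force: [-0.7, -0.0, 0.9]
centre [0.618  0.0491 0.0873] base z 0.0023 down to 0 [-0.05 -0.    0.02]
scene 187 cap top z 0.1725 centre of top [0.6184 0.0488 0.1705]
top 109 cap top z 0.1735 centre of top [0.6182 0.0502 0.1711]
```

```bash

python3 -m handwheel '{"xyz":[[-0.04,0,0.01],[0,0,0]],"turn":[[0,0,0],[0,0,0]]}' |egrep "contact|pos"
python3 up.py|head -1
```

```text
eef_pos: [0.6278, 0.0513, 0.0929]
contact_force: [-4.9, 0.9, 9.3]
centre [0.6185 0.0492 0.0873] base z 0.0023 down to 0 [-0.05 -0.    0.02]
```

```bash

python3 -m handwheel '{"xyz":[[0,0,0],[0,0,0],[0,0,0],[0,0,0],[0,0,-0.5],[0,0,-0.5],[0,0,0]],"turn":[[0,0,0],[0,0,0],[0,0,0],[0,0,0],[0,0,0],[0,0,0],[0,0,0]]}' 85 |egrep "contact|pos|gap"
python3 st.py
python3 -m handwheel '{"xyz":[[0,0,-0.6],[0,0,-0.6],[0,0,-0.6],[0,0,0]],"turn":[[0,0,0],[0,0,0],[0,0,0],[0,0,0]]}' |egrep "contact|pos|gap"
python3 st.py
python3 - <<'E'
from h import *
c=cam("scene");save(c,"s2.png");P=cloud(c)
m=(np.hypot(P[...,0]-.618,P[...,1]-.05)<.03)&(P[...,2]>.15)&(P[...,2]<.2);q=P[m];print(len(q),np.percentile(q[:,2],90),q[q[:,2]>.164].mean(0))
m=(np.hypot(P[...,0]-.618,P[...,1]-.05)<.05)&(P[...,2]>.02)&(P[...,2]<.1);q=P[m];print(len(q),q.mean(0))
E
```

```text
eef_pos: [0.5966, 0.0376, 0.106]
contact_force: [0.3, -0.4, 0.5]
finger_gap: 0.996
t 23.27 p [0.5966 0.0376 0.106 ] j [-0.33 -0.62  2.46  1.37  0.62 -0.  ] F [ 0.3 -0.4  0.5] gap 0.996 ff 0.0
yaw_y -71.7 R [[0.31, 0.314, 0.897], [0.107, -0.95, 0.295], [0.945, 0.004, -0.328]]
eef_pos: [0.5687, 0.0045, 0.14]
contact_force: [-0.4, -1.2, 0.7]
finger_gap: 0.995
t 23.77 p [0.5687 0.0045 0.14  ] j [-0.48 -0.76  2.46  1.21  0.83  0.16] F [-0.4 -1.2  0.7] gap 0.995 ff 0.0
yaw_y -70.6 R [[0.329, 0.331, 0.884], [0.112, -0.943, 0.312], [0.938, -0.004, -0.347]]
240 0.17229578837241738 [0.62014578 0.04989837 0.17004478]
349 [0.632825   0.03880941 0.06106519]
```

View pics/s2.png

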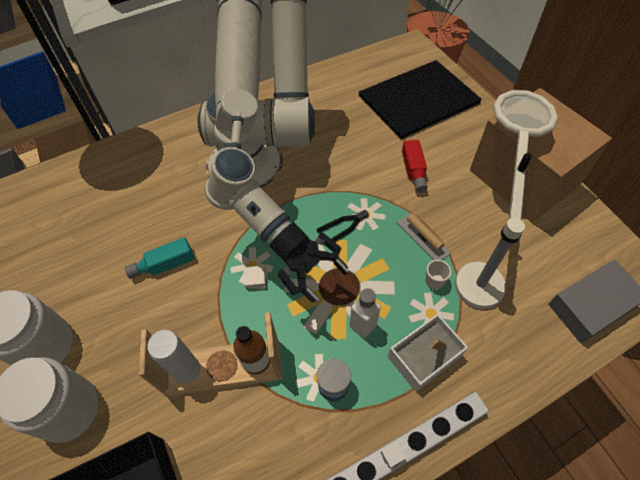

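The scene view shows the bottle standing upright, cap at (368,298), gripper clear, and the lamp still at its stop with the lens at (525,113). Now lift, turn the tool down, and line up above the cap.

```bash

python3 -m handwheel '{"xyz":[[0.9,0,-0.33],[0.9,0,-0.33],[0.9,0,-0.33],[0.9,0,-0.33],[0.9,0,-0.33],[0,0,0],[0,0,0],[0,0,0],[0,0,0],[0,0,0]],"turn":[[0,0,0],[0,0,0],[0,0,0],[0,0,0],[0,0,0],[0,-1,0],[0,-1,0],[0,-1,0],[0,-1,0],[0,-1,0]]}' |egrep "contact|pos|gap"
python3 -m handwheel '{"xyz":[[0,0,0],[0,0,0],[0,0,0],[0,0,0],[0,0,0],[0,0,0],[0,0,0],[0,0,0]],"turn":[[0,-1,0],[0,-1,0],[0,-1,0],[0,-1,0],[0,-1,0],[0,-1,0],[0,-0.6,0],[0,0,0]]}' |egrep "contact|pos|gap"
python3 st.py
```

```text
eef_pos: [0.5706, 0.0061, 0.3295]
contact_force: [0.3, 0.2, 0.3]
finger_gap: 0.994
eef_pos: [0.5713, 0.0065, 0.3277]
contact_force: [-0.3, 0.4, -0.7]
finger_gap: 0.999
t 26.07 p [0.5713 0.0065 0.3277] j [-0.05  0.06  1.09  0.01  2.    1.18] F [-0.3  0.4 -0.7] gap 0.999 ff 0.0
yaw_y -70.3 R [[0.941, 0.337, -0.006], [0.337, -0.941, 0.006], [-0.003, -0.008, -1.0]]
```

```bash

python3 -m handwheel '{"xyz":[[0.39,-0.08,0],[0.39,-0.08,0],[0,0,0],[0,0,0],[0,0,0],[0,0,0],[0,0,0],[0,0,0],[0,0,0],[0,0,0]],"turn":[[0,0,0],[0,0,0],[0,0,-1],[0,0,-1],[0,0,-1],[0,0,-1],[0,0,-1],[0,0,-1],[0,0,-1],[0,0,-1]]}' |egrep "contact"
python3 -m handwheel '{"xyz":[[0,0,0],[0,0,0],[0,0,0],[0,0,0],[0,0,0],[0,0,0],[0,0,0],[0,0,0]],"turn":[[0,0,-1],[0,0,-1],[0,0,-1],[0,0,-1],[0,0,-1],[0,0,-1],[0,0,-0.8],[0,0,0]]}' 60|egrep "contact"
cat > cap.py <<'E'
from h import *
for n in("wrist","scene","top"):
    c=cam(n);P=cloud(c)
    if n=="wrist": save(c,"w3.png")
    m=(np.hypot(P[...,0]-.6185,P[...,1]-.05)<.04)&(P[...,2]>.164)&(P[...,2]<.178);q=P[m]
    if len(q)>5:
        ce,rad=cv2.minEnclosingCircle((q[:,:2]*1000).astype(np.float32));print(n,len(q),"z",np.median(q[:,2]).round(4),"mean",q[:,:2].mean(0).round(4),np.round(ce,1),round(rad,1))
    # coaster: saturated brown disc by ray-plane at z=.016
    h=cv2.cvtColor(c["pixels"],cv2.COLOR_RGB2HSV)
    m=(abs(P[...,2]-.0165)<.004)&(np.hypot(P[...,0]-.553,P[...,1]+.285)<.055);q=P[m]
    print(n,"coaster zone",len(q), h[m].mean(0).round() if len(q) else 0)
E
python3 cap.py; python3 st.py .6185 .05 .25
```

```text
contact_force: [-0.9, -0.3, 0.3]
contact_force: [-0.6, -0.2, 0.6]
wrist 1528 z 0.1702 mean [0.6192 0.0508] [619.7  50.3] 16.9
wrist coaster zone 0 0
scene 201 z 0.17 mean [0.6202 0.05  ] [618.8  50.9] 17.7
scene coaster zone 1024 [ 14. 130. 144.]
top 66 z 0.1696 mean [0.6116 0.0554] [616.8  51.9] 16.4
top coaster zone 503 [ 14. 139. 170.]
t 28.48 p [0.5971 0.0213 0.3307] j [-0.02  0.13  1.01  0.01  2.   -0.34] F [0.2 0.1 0.6] gap 0.702 ff 0.0
yaw_y 18.2 R [[-0.313, 0.95, -0.002], [0.95, 0.313, 0.005], [0.005, 0.0, -1.0]]
tool shares [0.5  0.73 2.02]
```

```bash
python3 - <<'E'
from h import *
import pickle
for n in("scene","top"):
    c=pickle.load(open(n+".pkl","rb"));P=cloud(c);h=cv2.cvtColor(c["pixels"],cv2.COLOR_RGB2HSV).astype(int)
    u,v=(222,366) if n=="scene" else (445,216)
    print(n,"coaster hsv",h[v-3:v+4,u-3:u+4].reshape(-1,3).mean(0))
    # darker than floor wood: value threshold midway
    m=(np.hypot(P[...,0]-.554,P[...,1]+.285)<.07)&(P[...,2]<.03);V=h[...,2]
    t,_=cv2.threshold(V[m].astype(np.uint8).reshape(-1,1),0,255,cv2.THRESH_OTSU);k=m&(V<t)
    nn,l,st,_=cv2.connectedComponentsWithStats(k.astype(np.uint8));i=l[v,u] or 1+st[1:,4].argmax();ys,xs=np.nonzero(l==i)
    g=np.array([onz(c,a,b,.016)[:2] for a,b in zip(xs,ys)])
    ce,ra=cv2.minEnclosingCircle((g*1000).astype(np.float32));print(t,len(g),g.mean(0),ce,ra)
    z=P[...,2]; 
    for nm,x0,y0 in(("amber",.580,-.208),("can",.527,-.36)):
        q=P[(np.hypot(P[...,0]-x0,P[...,1]-y0)<.05)&(z>.183)&(z<.2)]; print(nm,len(q),((q[:,:2].min(0)+q[:,:2].max(0))/2).round(4),np.ptp(q[:,:2],axis=0).round(3))
    # panels
    from numpy.linalg import eigh
    m=(abs(z-.165)<.006)&(np.hypot(P[...,0]-.554,P[...,1]+.285)<.17);q=P[m];s=(q[:,:2]-[.554,-.285])@[.33,.944]
    for w in(s>.1,s<-.1):
        a=q[w]; print("panel",len(a),[np.round(x,1) for x in cv2.minAreaRect((a[:,:2]*1000).astype(np.float32))])
E
```

```text
scene coaster hsv [ 13.40816327 137.73469388 129.73469388]
130.0 902 [ 0.57831939 -0.30675164] (574.3466186523438, -294.08270263671875) 63.21202087402344
amber 192 [ 0.5802 -0.2093] [0.03  0.029]
can 705 [ 0.528  -0.3576] [0.059 0.058]
panel 278 [array([ 597.1, -164. ]), array([12.3, 94.6]), np.float64(69.9)]
panel 302 [array([ 511.8, -403.1]), array([13.8, 95.7]), np.float64(69.0)]
top coaster hsv [ 12.53061224 149.85714286 160.30612245]
172.0 595 [ 0.56071345 -0.30153678] (554.1366577148438, -304.4472351074219) 55.74510955810547
amber 105 [ 0.5798 -0.2096] [0.029 0.029]
can 400 [ 0.5277 -0.3565] [0.059 0.059]
panel 150 [array([ 595.9, -163.9]), array([12.1, 95.9]), np.float64(70.2)]
panel 153 [array([ 514.9, -398. ]), array([25.8, 95.1]), np.float64(69.0)]
```

View pics/w3.png

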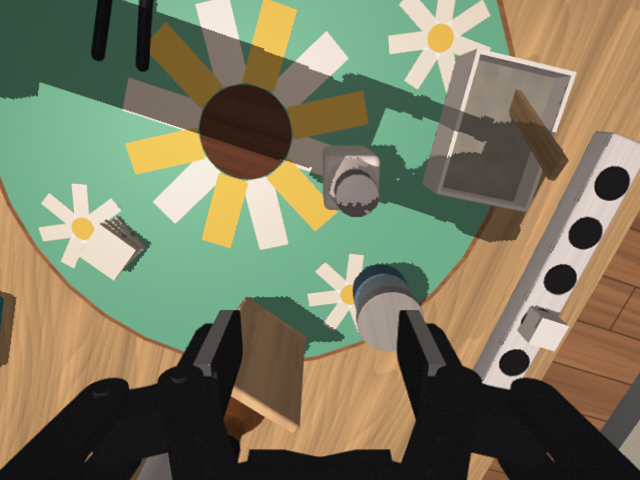

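The wrist view shows the standing bottle with its cap at (355,190). The clouds put the cap at (0.6195, 0.0505) with its top at 0.170, and the caddy/coaster centre at (0.554, -0.2836).

```bash

python3 -m handwheel '{"xyz":[[0.5,0.75,0],[0,0,1],[0,0,1],[0,0,1],[0,0,0]],"turn":[[0,0,0],[0,0,0],[0,0,0],[0,0,0],[0,0,0]]}' |egrep "contact|pos"
python3 st.py .6195 .0505 .138
```

```text
eef_pos: [0.6174, 0.0501, 0.2064]
contact_force: [0.4, -0.2, 0.8]
t 29.1 p [0.6174 0.0501 0.2064] j [ 0.02  0.15  1.21  0.01  1.79 -0.29] F [ 0.4 -0.2  0.8] gap 0.702 ff 0.0
yaw_y 18.2 R [[-0.313, 0.95, -0.01], [0.95, 0.313, 0.005], [0.008, -0.008, -1.0]]
tool shares [-0.02  0.07  1.71]
```

```bash

python3 -m handwheel '{"xyz":[[0,0.07,0.8],[0,0.02,0.9],[0,0,0],[0,0,0]],"turn":[[0,0,0],[0,0,0],[0,0,0],[0,0,0]]}' |egrep "contact|pos"
python3 -m handwheel '{"xyz":[[0,0,0],[0,0,0],[0,0,0],[0,0,0],[0,0,0]],"turn":[[0,0,0],[0,0,0],[0,0,0],[0,0,0],[0,0,0]]}' 15
python3 -m handwheel '{"xyz":[[0,0,-0.5],[0,0,-1],[0,0,-1],[0,0,-0.5],[0,0,0]],"turn":[[0,0,0],[0,0,0],[0,0,0],[0,0,0],[0,0,0]]}' |egrep "contact|force"
python3 st.py .554 -.2836 .26
```

```text
eef_pos: [0.6234, 0.0515, 0.1462]
contact_force: [0.6, 0.0, 0.6]
time_s: 30.22
eef_pos: [0.6231, 0.0513, 0.1459]
eef_rot: [[-0.313, 0.95, 0.002], [0.95, 0.313, 0.005], [0.004, 0.003, -1.0]]
contact_force: [-2.2, -0.4, 6.6]
finger_gap: 0.377
finger_force: 59.4
contact_force: [-0.3, -0.8, -2.5]
finger_force: 60.1
t 30.85 p [0.6234 0.0509 0.2664] j [ 0.02  0.17  1.08  0.01  1.89 -0.29] F [-0.3 -0.8 -2.5] gap 0.375 ff 60.1
yaw_y 18.3 R [[-0.313, 0.95, 0.003], [0.95, 0.313, 0.005], [0.004, 0.005, -1.0]]
tool shares [-7.4  -4.27  0.11]
```

```bash

python3 -m handwheel '{"xyz":[[0,0,-0.8],[0,0,-0.9],[0,0,-0.8],[-0.93,-0.53,0],[-0.93,-0.53,0],[-0.93,-0.53,0],[-0.93,-0.53,0],[-0.93,-0.53,0],[-0.93,-0.53,0],[-0.93,-0.53,0]],"turn":[[0,0,0],[0,0,0],[0,0,0],[0,0,0],[0,0,0],[0,0,0],[0,0,0],[0,0,0],[0,0,0],[0,0,0]]}' |egrep "contact|pos"
python3 -m handwheel '{"xyz":[[-0.9,-0.53,0],[0,0,0],[0,0,0],[0,0,0],[0,0,0],[0,0,0],[0,0,0],[0,0,0],[0,0,0]],"turn":[[0,0,0],[0,0,1],[0,0,1],[0,0,1],[0,0,1],[0,0,1],[0,0,1],[0,0,0.4],[0,0,0]]}' |egrep "contact|pos|force"
cat > car.py <<'E'
from h import *
T=np.array([.5543,-.2836])
s=r.read_state();p=np.array(s["eef_pos"])
for n in("scene","top","wrist"):
    c=cam(n);P=cloud(c)
    if n=="wrist":save(c,"w4.png")
    for nm,lo,hi in(("cap",p[2]-.146+.135,p[2]-.146+.178),("body",p[2]-.146+.01,p[2]-.146+.1)):
        q=P[(np.hypot(P[...,0]-p[0],P[...,1]-p[1])<.045)&(P[...,2]>lo)&(P[...,2]<hi)]
        if len(q): print(n,nm,len(q),q.min(0).round(4),q.max(0).round(4))
    q=P[(np.hypot(P[...,0]-T[0],P[...,1]-T[1])<.025)&(P[...,2]<.03)]
    print(n,"coaster z",len(q),np.median(q[:,2]) if len(q) else "")
E
python3 st.py .5543 -.2836 .162; python3 car.py
```

```text
eef_pos: [0.563, -0.2447, 0.3602]
contact_force: [0.4, 0.8, -2.4]
eef_pos: [0.5546, -0.2842, 0.3601]
contact_force: [1.1, 0.9, -1.8]
finger_force: 60.8
t 33.23 p [ 0.5546 -0.2842  0.3601] j [-0.53  0.24  0.84  0.    2.07 -0.18] F [ 1.1  0.9 -1.8] gap 0.377 ff 60.8
yaw_y -20.1 R [[0.344, 0.939, -0.004], [0.939, -0.344, 0.006], [0.004, -0.006, -1.0]]
tool shares [-0.01  0.02  4.95]
scene cap 301 [ 0.5351 -0.2912  0.3492] [ 0.5847 -0.2642  0.3921]
scene body 785 [ 0.5355 -0.3125  0.2242] [ 0.5818 -0.2504  0.314 ]
scene coaster z 367 0.016217515655916115
top cap 12 [ 0.5282 -0.2703  0.365 ] [ 0.5464 -0.2663  0.389 ]
top body 78 [ 0.5192 -0.2964  0.2246] [ 0.5781 -0.2586  0.3133]
top coaster z 88 0.015406071986030168
wrist cap 12339 [ 0.5297 -0.3011  0.3492] [ 0.5858 -0.2649  0.3921]
wrist body 2903 [ 0.5349 -0.2734  0.2242] [ 0.5833 -0.2522  0.3141]
wrist coaster z 1173 0.01620468649804241
```

View pics/w4.png

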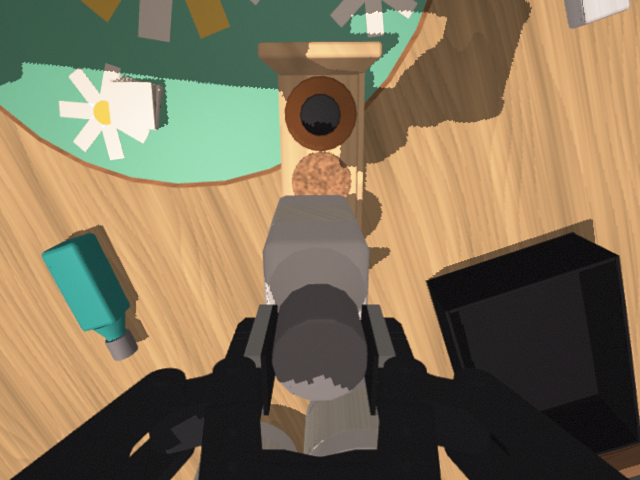

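The wrist view shows the bottle hanging square over the row, with the coaster at (321,178) and the amber bottle at (320,113). I'll check the coaster centre from its visible edges and descend.

```bash
python3 - <<'E'
from h import *
from scipy.optimize import least_squares
c=cam("wrist");P=cloud(c);px=c["pixels"].astype(int)
u=np.array([onz(c,a,b,.016)[:2] for a,b in((321,151),(292,178),(350,178),(300,160),(342,160))]);
f=least_squares(lambda x:np.hypot(*(u-x).T)-.036,[.554,-.284]);print(f.x,f.fun)
E
python3 -m handwheel '{"xyz":[[0,0,1],[0,0,1],[0,0,0.8],[0,0,0]],"turn":[[0,0,0],[0,0,0],[0,0,0],[0,0,0]]}' |egrep "contact|pos"
python3 st.py .5543 -.2836 .162
```

```text
[ 0.55614025 -0.28439326] [ 3.56522512e-04 -8.86774957e-04 -8.77412937e-04 -8.25585265e-05
 -9.58399982e-05]
eef_pos: [0.5533, -0.283, 0.2457]
contact_force: [-0.5, 0.4, -1.6]
t 33.92 p [ 0.5533 -0.283   0.2457] j [-0.53  0.16  1.13  0.    1.86 -0.18] F [-0.5  0.4 -1.6] gap 0.376 ff 60.6
yaw_y -20.1 R [[0.344, 0.939, -0.008], [0.939, -0.344, 0.008], [0.005, -0.01, -1.0]]
tool shares [-0.02  0.05  2.09]
```

```bash
python3 -m handwheel '{"xyz":[[-0.02,0.07,0.7],[0,0,0.7],[0,0,0.4],[0,0,0]],"turn":[[0,0,0],[0,0,0],[0,0,0],[0,0,0]]}' |egrep "contact|pos"
python3 -m handwheel '{"xyz":[[0,0,0.08],[0,0,0],[0,0,0]],"turn":[[0,0,0],[0,0,0],[0,0,0]]}' |egrep "contact|pos"
python3 st.py .555 -.284 .162
```

```text
eef_pos: [0.5565, -0.285, 0.1774]
contact_force: [0.1, -0.6, -1.5]
eef_pos: [0.5568, -0.2852, 0.1752]
contact_force: [0.7, 0.8, -2.9]
t 34.8 p [ 0.5568 -0.2852  0.1752] j [-0.53  0.16  1.26  0.    1.73 -0.18] F [ 0.7  0.8 -2.9] gap 0.38 ff 60.7
yaw_y -20.1 R [[0.344, 0.939, -0.001], [0.939, -0.344, 0.004], [0.004, -0.002, -1.0]]
tool shares [ 0.01 -0.05  0.33]
```

```bash
python3 -m handwheel '{"xyz":[[0,-0.04,0.12],[0,0,0.12],[0,0,0]],"turn":[[0,0,0],[0,0,0],[0,0,0]]}' |egrep "contact|pos"
python3 -m handwheel '{"xyz":[[0,0,0.06],[0,0,0]],"turn":[[0,0,0],[0,0,0]]}' |egrep "contact|pos"
python3 -m handwheel '{"xyz":[[0,0,0.04],[0,0,0]],"turn":[[0,0,0],[0,0,0]]}' |egrep "contact|pos"
python3 st.py .555 -.284 .162
```

```text
eef_pos: [0.5547, -0.2842, 0.1637]
contact_force: [-0.7, 0.2, -2.6]
eef_pos: [0.5551, -0.2844, 0.1623]
contact_force: [0.5, -0.7, -1.1]
eef_pos: [0.5552, -0.2845, 0.162]
contact_force: [-1.3, 0.5, 3.9]
t 35.67 p [ 0.5552 -0.2845  0.162 ] j [-0.53  0.15  1.28  0.    1.71 -0.18] F [-1.3  0.5  3.9] gap 0.378 ff 61.3
yaw_y -20.1 R [[0.344, 0.939, -0.001], [0.939, -0.344, 0.004], [0.003, -0.002, -1.0]]
tool shares [ 0.01 -0.01  0.  ]
```

Seated on the coaster at the expected height (0.162). Open part-way, rise straight up, and check.

```bash
python3 -m handwheel '{"xyz":[[0,0,0],[0,0,0],[0,0,0],[0,0,0],[0,0,-0.4],[0,0,-1],[0,0,-1],[0,0,-1],[0,0,-0.6],[0,0,0]],"turn":[[0,0,0],[0,0,0],[0,0,0],[0,0,0],[0,0,0],[0,0,0],[0,0,0],[0,0,0],[0,0,0],[0,0,0]]}' 62 |egrep "contact|pos"
python3 -m handwheel '{"xyz":[[-0.5,0,-0.3],[0,-1,0],[0,-1,0],[0,-1,0],[0,-1,0],[0,0,0]],"turn":[[0,0,0],[0,0,0],[0,0,0],[0,0,0],[0,0,0],[0,0,0]]}' |egrep "contact|pos"
python3 lamp.py; python3 - <<'E'
from h import *
for n in("scene","top","wrist"):
    c=cam(n);P=cloud(c)
    if n=="scene":save(c,"s5.png")
    q=P[(np.hypot(P[...,0]-.555,P[...,1]+.284)<.03)&(P[...,2]>.178)&(P[...,2]<.195)]
    if len(q)>5: print(n,len(q),"cap z",np.median(q[:,2]).round(4),np.round(cv2.minEnclosingCircle((q[:,:2]*1000).astype(np.float32))[0],1))
    for nm,x0,y0 in(("amber",.580,-.209),("can",.528,-.358)):
        q=P[(np.hypot(P[...,0]-x0,P[...,1]-y0)<.04)&(P[...,2]>.183)&(P[...,2]<.2)]
        if len(q)>5:print(nm,((q[:,:2].min(0)+q[:,:2].max(0))/2).round(4))
E
```

```text
eef_pos: [0.5558, -0.2854, 0.3247]
contact_force: [0.7, -0.5, 0.5]
eef_pos: [0.3966, -0.2482, 0.3334]
contact_force: [-0.2, -0.7, 0.3]
arm az 349 133.52803004731527
arm az 3121 134.42919051745622
scene 247 cap z 0.186 [ 549.9 -281.1]
amber [ 0.5803 -0.2093]
can [ 0.5283 -0.3574]
top 132 cap z 0.1852 [ 548.9 -282.7]
amber [ 0.5802 -0.2091]
can [ 0.5288 -0.3572]
wrist 1765 cap z 0.1862 [ 550.3 -282. ]
amber [ 0.5816 -0.2101]
can [ 0.5285 -0.359 ]
```

View pics/s5.png

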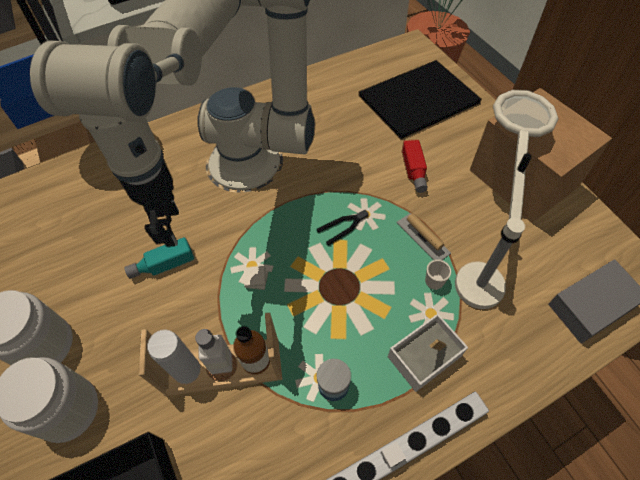

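The scene view shows the bottle upright in the caddy's middle place at (215,352), nothing else disturbed. The cap measures about 5 mm towards the robot from the coaster centre, so I'll regrip, lift slightly and shift it 5 mm along the tool's y.

```bash
python3 -m handwheel '{"xyz":[[0,1,0],[0,1,0],[0,1,0],[0,0.85,0],[0.45,0,0],[0,0,0]],"turn":[[0,0,0],[0,0,0],[0,0,0],[0,0,0],[0,0,0],[0,0,0]]}' |egrep "contact|pos"
python3 st.py .550 -.282 .163
```

```text
eef_pos: [0.5498, -0.2838, 0.332]
contact_force: [0.3, -0.6, 0.4]
t 38.62 p [ 0.5498 -0.2838  0.332 ] j [-0.53  0.2   0.93  0.    2.02 -0.18] F [ 0.3 -0.6  0.4] gap 0.726 ff 0.0
yaw_y -20.0 R [[0.342, 0.94, -0.003], [0.94, -0.342, 0.006], [0.004, -0.005, -1.0]]
tool shares [0.02 0.01 4.22]
```

```bash
python3 -m handwheel '{"xyz":[[0.03,0,1],[0,0,1],[0,0,1],[0,0,0.7],[0,0,0.35],[0,0,0]],"turn":[[0,0,0],[0,0,0],[0,0,0],[0,0,0],[0,0,0],[0,0,0]]}' |egrep "contact|pos"
python3 st.py .550 -.282 .163
```

```text
eef_pos: [0.5486, -0.283, 0.1708]
contact_force: [-0.0, -0.5, 0.6]
t 39.38 p [ 0.5486 -0.283   0.1708] j [-0.53  0.14  1.29  0.    1.72 -0.18] F [-0.  -0.5  0.6] gap 0.727 ff 0.0
yaw_y -20.2 R [[0.345, 0.939, -0.002], [0.939, -0.345, 0.005], [0.004, -0.004, -1.0]]
tool shares [0.03 0.02 0.2 ]
```

```bash
python3 -m handwheel '{"xyz":[[0.02,0.03,0.12],[0,0,0]],"turn":[[0,0,0],[0,0,0]]}' |egrep "contact|pos"
python3 -m handwheel '{"xyz":[[0,0,0],[0,0,0],[0,0,0],[0,0,0],[0,0,0]],"turn":[[0,0,0],[0,0,0],[0,0,0],[0,0,0],[0,0,0]]}' 15|egrep "contact|pos|finger"
python3 -m handwheel '{"xyz":[[0,0,-0.25],[0,0,0],[0,0.12,0],[0,0,0],[0,0,0]],"turn":[[0,0,0],[0,0,0],[0,0,0],[0,0,0],[0,0,0]]}' |egrep "contact|pos"
cat > cap2.py <<'E'
from h import *
z=float(__import__("sys").argv[1])
for n in("scene","top","wrist"):
    P=cloud(cam(n))
    q=P[(np.hypot(P[...,0]-.553,P[...,1]+.284)<.024)&(abs(P[...,2]-z)<.006)]
    if len(q)>5: print(n,len(q),np.median(q[:,2]).round(4),[np.round(x,1) for x in cv2.minEnclosingCircle((q[:,:2]*1000).astype(np.float32))])
    q=P[(np.hypot(P[...,0]-.553,P[...,1]+.284)<.045)&(P[...,2]>.04)&(P[...,2]<.12)]
    if len(q)>5: s=(q[:,:2]-[.5545,-.2837])@[.940,-.342];print(n,"body along caddy x",np.percentile(s,[1,99]).round(4))
E
python3 cap2.py .196
```

```text
eef_pos: [0.551, -0.283, 0.167]
contact_force: [0.2, -0.6, 0.3]
eef_pos: [0.5508, -0.2829, 0.1668]
contact_force: [-1.2, 0.6, 5.4]
finger_gap: 0.372
finger_force: 60.4
eef_pos: [0.555, -0.2844, 0.1754]
contact_force: [-0.3, -0.5, -1.9]
scene 76 0.1946 [array([ 558.1, -271.8]), np.float64(18.8)]
scene body along caddy x [-0.0171  0.0251]
top body along caddy x [-0.0273  0.0214]
wrist 7303 0.1951 [array([ 553.7, -281.4]), np.float64(23.0)]
wrist body along caddy x [-0.0219  0.024 ]
```

```bash
python3 -m handwheel '{"xyz":[[0,0.01,0.15],[0,0,0.06],[0,0,0]],"turn":[[0,0,0],[0,0,0],[0,0,0]]}' |egrep "contact|pos"
python3 -m handwheel '{"xyz":[[0,0,0.04],[0,0,0]],"turn":[[0,0,0],[0,0,0]]}' |egrep "contact|pos"
```

```text
eef_pos: [0.5553, -0.2845, 0.1673]
contact_force: [0.4, -0.2, -2.0]
eef_pos: [0.5555, -0.2846, 0.1669]
contact_force: [0.2, 1.1, 3.3]
```

```bash
python3 -m handwheel '{"xyz":[[0,0,0],[0,0,0],[0,0,0],[0,0,0],[0,0,-0.4],[0,0,-1],[0,0,-1],[0,0,-1],[0,0,-0.6],[0,0,0]],"turn":[[0,0,0],[0,0,0],[0,0,0],[0,0,0],[0,0,0],[0,0,0],[0,0,0],[0,0,0],[0,0,0],[0,0,0]]}' 62 |egrep "contact|pos"
python3 -m handwheel '{"xyz":[[0,-1,0],[0,-1,0],[0,-1,0],[0,-1,0],[0,0,0]],"turn":[[0,0,0],[0,0,0],[0,0,0],[0,0,0],[0,0,0]]}' |egrep "contact|pos"
python3 cap2.py .186; python3 lamp.py
```

```text
eef_pos: [0.5562, -0.2856, 0.3299]
contact_force: [-0.0, 0.8, 0.1]
eef_pos: [0.4039, -0.2295, 0.3266]
contact_force: [-0.1, -0.1, -0.2]
scene 245 0.1859 [array([ 554.2, -283.1]), np.float64(17.5)]
scene body along caddy x [-0.0152  0.0253]
top 126 0.185 [array([ 554.1, -284. ]), np.float64(17.3)]
top body along caddy x [-0.0266  0.0188]
wrist 1685 0.1862 [array([ 555.1, -284. ]), np.float64(17.3)]
wrist body along caddy x [-0.0244  0.0188]
arm az 348 133.55453588749893
arm az 3114 134.405544272062
```

Cap at (0.5545, -0.2837), centred and upright; lamp at its stop.

```bash
python3 -c "
from plant import r
print(r.read_state()['time_s']);print(r.job_done())"
```

```text
43.725
the job is handed in; nothing more can be done
None
```

I handed the job in at 43.7 s of the 72 s limit: the lamp is at its left stop, and the bottle was stood up and released on the table, then set upright on the coaster, where it measures within about 1 mm of centre.

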